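# Tuck a formed bus plate under the pack's insulating board and hold it for welding

## Task

Lift the freshly formed bus plate straight up out of the open forming die, carry it to the battery pack and lay it on the bare cell tops, then slide its narrow tongue under the lapped edge of the insulating board, square and centred on the pack, until the tongue is home against the rib, without lifting or shoving the board. Finish while still gripping the plate and pressing it firmly flat on the cells, as if for the spot welder: do not let go. Leave the other things on the bench alone.

Things in the scene. Friction and masses are not known exactly. Their poses are not given: they have to be found in the camera images.
- plate: Formed bus plate, nickel-plated copper 2.5 mm thick, 0.2-0.3 kg, at the start in the die's pocket. Origin: underside, under the middle of the fold; x along the fold, y towards the tongue, z up. Flats 80 mm wide (x) from y = -44 to +44 mm; beyond them the narrower tongue. Resting on the cells its origin is at deck height; with the tongue home it is at x = 0, y = -42 mm of the pack, axes parallel.
- fold_top (a point): Middle of the top of the plate's fold, 24 mm above the plate's underside. The hollow fold stands upright across the plate: 14 mm thick (y = -7 to +7 mm), along all 80 mm of x. It is what one grips, a finger on each y side of it; gripped so, the plate lines up with the finger pads. In the die the rim stands 3.5 mm above the plate's flats, from 46 mm off the fold's middle on the -y side.
- tongue (a point): Middle of the plate's leading (tongue) edge, on the underside, 62 mm along +y from the plate's origin. The tongue is 64 mm wide (x) and runs from y = +44 to +62 mm, flat, 2.5 mm thick.
- die: Lower half of a steel forming die, fixed; top face 45 mm above the bench, pocket 6 mm deep (floor at 39 mm) in the plate's outline, 2 mm clear all round. A bar (former) 6 mm wide, 19 mm high stands inside the hollow fold: the plate must rise 20 mm straight up. Guide pillars 20 mm thick, 95 mm high, at x = 105, y = -60 and +60 mm. Origin: on the bench below the fold; axes as the plate's.
- pack: Battery pack of blue round cells in black holders, 110 (x) by 240 mm (y), clamped on an aluminium base plate 160 by 270 mm; fixed. Origin: centre of the base plate's underside, on the bench; y along the pack towards the board. Cell tops lie bare from y = -120 to +20 mm, 82 mm above the bench. Ribs 4.5 mm high across the deck at y = 20-26 and 109-119 mm carry the board.
- cells: The rigid deck of cell tops on the pack. Origin: centre of the pack on the deck's flat surface, 82 mm above the bench, axes as the pack's. For welding the plate must bear on it with about 10 to 20 N; more than 60 N crushes the cells.
- rib (a point): Middle of the face of the cross rib where the tongue stops, at deck height (pack x = 0, y = +20 mm).
- board: Loose fibreglass board, 106 (x) by 116 (y) by 4 mm, about 0.1 kg, lying on the ribs, underside 4.5 mm above the deck; two 6 mm studs (tops 18 mm above the deck) pass through it with 1 mm play. Origin: centre of its underside, at pack x = 0, y = 60 mm. Its -y edge laps 18 mm past the rib over the cells: a slot 4.5 mm high, 18 mm deep, open over the whole width. Under 1 N lifts it.
- lap_near (a point): Lower corner of the board's lapped edge, on the pack's -x side (pack x = -53, y = +2 mm, 4.5 mm above the deck).
- lap_far (a point): Lower corner of the board's lapped edge, on the pack's +x side (pack x = +53, y = +2 mm, 4.5 mm above the deck).
- tape_roll: Roll of cream tape lying flat, 100 mm across, 24 mm high; origin underside centre. Bystander.
- driver: Screwdriver lying on the bench. Bystander.
- spare_cell: Blue round cell standing upright, 21 mm in diameter, 70 mm high; origin underside centre. Bystander.
- strip_bin: Open plastic bin with nickel strips, 85 by 130 by 60 mm; origin underside centre. Bystander.
Things that resemble listed ones, but are neither listed nor needed, are in the scene too. Leave any green or purple look-alike of the plate alone.

How it is judged:
On the way, in this order (a step that is already met when the one before it is completed fails the run):
1. the plate is lifted clear of the die, in the fingers (z of plate in the frame of die above 0.065 m and contact force between plate and die below 0.1 N and contact force between the fingers and plate above 1 N), for 0.2 s.
2. the tongue enters the slot under the lapped edge (y of tongue in the frame of rib above -0.013 m and z of tongue in the frame of rib between -0.002 and 0.004 m and x of tongue in the frame of rib between -0.02 and 0.02 m), for 0.1 s.
At the end, for the whole second after the job is handed in: Plate gripped and pressed on the cells with over 6 N; flat (within 1.5 mm of the deck, tilt under 0.03 rad), at rest, tongue edge within 5 mm of the rib, centred to 8 mm, square to 0.08 rad; both corners of the board's lapped edge at most 1.5 mm above where they rest (y of tongue in the frame of rib between -0.005 and 0.003 m and x of tongue in the frame of rib between -0.008 and 0.008 m and z of tongue in the frame of rib below 0.0015 m and z of plate in the frame of cells below 0.0015 m and angle between the y axis of plate and the y axis of pack, either way round below 0.08 rad and angle between plate's own z axis and vertical below 0.03 rad and contact force between plate and cells above 6 N and contact force between the fingers and plate above 2 N and linear speed of plate below 0.01 m/s and z of each of lap_near, lap_far in the frame of cells below 0.006 m); the arm keeps its last pose, push and grip.
It fails at once if the board is lifted or shoved: a corner of its lapped edge moves more than 4 mm (distance of any of lap_near, lap_far from where it was at the start of the episode above 0.004 m).
It fails at once if the plate is pressed on the cells with more than 60 N (contact force between plate and cells above 60 N).
It fails at once if another thing on the bench is moved more than 20 mm (distance of any of tape_roll, driver, spare_cell, strip_bin from where it was at the start of the episode above 0.02 m).
It also fails if it takes over 42 s, if anything falls off the work surface, if the arm or the gripper's body presses on something with over 40 N, if the wrist force passes 120 N, or if a joint passes its speed limit or range.

## Robot

A 6-joint arm with a two-finger parallel gripper is mounted at the origin on the work surface. World frame = base frame: x ahead of the robot, y to its left, z up, the work surface at z = 0. Lengths are in m, angles in rad, forces in N, time in s.
With the tool pointing down it reaches from about 0.35 to 0.95 m from the base axis. Payload 17.4 kg.
Tool frame: the origin (TCP) lies midway between the tips of the shut fingers; the grasp point (between the pads) lies 19 mm behind it (arm.grip_point_offset is the distance from the TCP to the grasp point, in m); z points along the fingers, y is the line along which they close (so a half turn about z gives the same grasp; the last joint's range is limited). The gripper opens to 93 mm and grips with 3 to 60 N. Pads are 15 mm wide; open, the fingers measure 128 mm over their backs; the gripper's body (75 mm by 188 mm) begins 65 mm behind the grasp point.
Start: joints at [-1.254, 0.116, 1.442, -0, 1.584, -0.038], TCP at [0.234, -0.633, 0.219] pointing down, gripper open.
Joint ranges: [-2.83, 2.83], [-0.83, 2.19], [0.07, 2.5], [-1.14, 4.28], [0.01, 3], [-2.97, 2.97]. Speed limits (rad/s): [1.89, 1.89, 2.22, 3.14, 3.14, 3.14].

## Interface

Orientations are given as a 3x3 rotation matrix whose columns are the frame's x, y, z axes.
In Python, from plant import status, viewer, hand_in, arm gives the robot as it stands.
- The arm moves only by the tool carry_out, never from a script. Its argument "plan" is a list of rows, each a list of 3 entries, a list of its own where there are three numbers: the shift along the tool's x, y, z scaled (see below), then the turn, a rotation vector about the tool's x, y, z scaled (see below), then the gripper's target within -1 to 1 (fully open at 1, half-way at 0, shut at -1). In form: [[[tx, ty, tz], [wx, wy, wz], grip], ...]. A call has 1 to 8 rows; each row is the pose to reach, as a shift and turn from the pose commanded when the call began, along the tool's axes at that moment, turning the shorter way round; what a row does not reach only later rows make up. The controller multiplies each number of a shift by 0.3 m and each number of a turn by 360 degrees. A row lasts 1/10 s, in which the tool goes at most 50 mm and 8.59 degrees, less where a joint would pass 70% of its speed; a pose out of reach is approached as far as the arm can. A call with a number of a shift or a turn outside -1 to 1 is refused whole. A call with a gripper value outside its range is refused whole. The fingers move at their own pace and stop on an object; "squeeze" is the grip in N (left out, the last holds). Time passes only in rows, so rows that repeat a pose let the fingers close. It gives the time, the measured TCP pose, the force, the opening and the grip force at its end, in the units of the state.
- status.observe(): the state, without advancing time (a new reading comes with each control period).
- viewer.grab_frame(name): name is "scene" or "top" or "wrist"; returns a dict with "pixels" (400x640x3 uint8, red, green, blue), "fov_y" (degrees; the focal length in pixels is half the picture's height over the tangent of half this angle, whatever the lens; pixels are square), "cx", "cy" (the principal point, pixels), "D" ([k1, k2, p1, p2, k3] as OpenCV has them; the pictures are not rectified), "extrinsics" (4x4, takes a point from camera to world coordinates); the wrist camera has in their place "tool_from_camera" (4x4, takes a point from camera to tool coordinates, whose origin is the TCP and whose axes are the flange's). Camera axes: x right, y up, looking along -z (the intrinsics and any distortion apply to the point x, -y, -z); pixel columns grow to the right and rows downward; lengths in m; the calibration is good to about 2 mm. A picture is of the moment at which its call begins: read the wrist's pose just before it. There is no depth.
- hand_in(): hands the job in; it is judged then, once.
The state is a dict: "t": time; "qpos": joint angles; "joint_velocities": joint speeds; "joint_torque": joint torques, N m; "tcp_pos": TCP position; "ee_rot": TCP orientation; "force": force on the tool from outside, world axes, zero at the start; "wrist_torque": the same for the moment, N m; "gripper_width": finger opening in m; "finger_force": force on a finger pad.
Only numpy, scipy, OpenCV 4.12 (cv2) and the standard library are available. Lean on these libraries where they do the work, as an engineer would, in place of code of your own. Each camera call takes 0.05 s, during which the arm holds its last target. There are 200 camera calls.

## Working session

There is one attempt and no reset: what is moved stays moved. The work goes in short steps, Python scripts to look and compute and a tool call to move; the robot and the scene stay as the last step left them, time stands still between calls to the robot, and variables do not carry over. Pictures are saved under pics/ and viewed, at most 10 in all, crops included, and the job is handed in when it is done.

Besides the shell and the picture viewer there is one more tool, called after "Emit:" as name(argument=value, ...), one argument or row to a line, values as JSON. carry_out: Moves the arm, as the interface text tells. Its arguments: {"type":"object","properties":{"plan":{"type":"array"},"squeeze":{"type":"number"}},"required":["plan"]}

```bash
mkdir -p pics; cat > h.py <<'E'
import numpy as np, cv2
from plant import status, viewer, arm
def grab(n):
    s=status.observe(); f=viewer.grab_frame(n); p=np.array(f["pixels"]); h=p.shape[0]
    fl=h/2/np.tan(np.radians(f["fov_y"])/2)
    K=np.array([[fl,0,f["cx"]],[0,fl,f["cy"]],[0,0,1.]]); D=np.array(f["D"],float)
    if n=="wrist":
        T=np.eye(4); T[:3,:3]=s["ee_rot"]; T[:3,3]=s["tcp_pos"]; E=T@np.array(f["tool_from_camera"])
    else: E=np.array(f["extrinsics"])
    return p,K,D,E
def atz(uv,z,c):
    _,K,D,E=c
    q=cv2.undistortPoints(np.array(uv,float).reshape(-1,1,2),K,D).reshape(-1,2)
    d=np.c_[q[:,0],-q[:,1],-np.ones(len(q))]@E[:3,:3].T
    return E[:3,3]+d*((z-E[2,3])/d[:,2])[:,None]
def proj(P,c):
    _,K,D,E=c
    p=(np.array(P,float).reshape(-1,3)-E[:3,3])@E[:3,:3]
    return cv2.projectPoints(p*[1,-1,-1],np.zeros(3),np.zeros(3),K,D)[0].reshape(-1,2)
def save(n,p): cv2.imwrite("pics/"+n,np.ascontiguousarray(p[:,:,::-1]))
E
python3 - <<'E'
from h import *
for n in("scene","top"):
    c=grab(n); save(n+".png",c[0]); print(n,c[1][0,0],c[2],np.round(c[3],3).tolist())
s=status.observe(); print(s["t"],np.round(s["ee_rot"],3).tolist(),s["force"],arm.grip_point_offset)
E
```

```text
scene 456.0174862418526 [-0.12937715  0.          0.          0.          0.        ] [[-0.816, -0.351, 0.46, 1.076], [0.578, -0.518, 0.631, 0.812], [0.017, 0.78, 0.625, 0.791], [0.0, 0.0, 0.0, 1.0]]
top 382.74316694254077 [-0.03758661  0.          0.          0.          0.        ] [[-0.011, 0.985, -0.173, 0.378], [-0.999, -0.018, -0.035, 0.088], [-0.037, 0.172, 0.984, 1.022], [0.0, 0.0, 0.0, 1.0]]
0.1 [[0.938, 0.347, -0.0], [0.347, -0.938, 0.001], [0.0, -0.001, -1.0]] [ 0.43249912 -0.31147273 -0.07316721] 0.0188
```

View pics/scene.png

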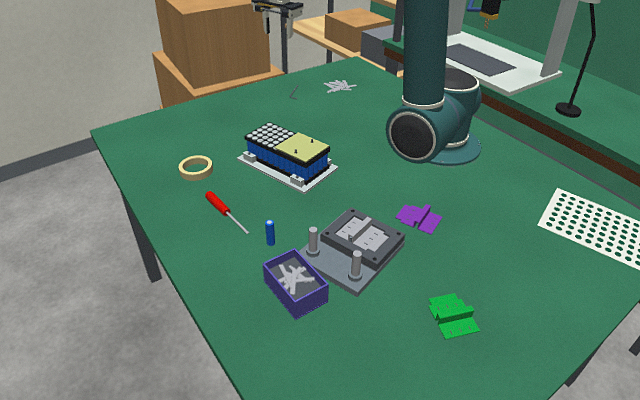

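View pics/top.png

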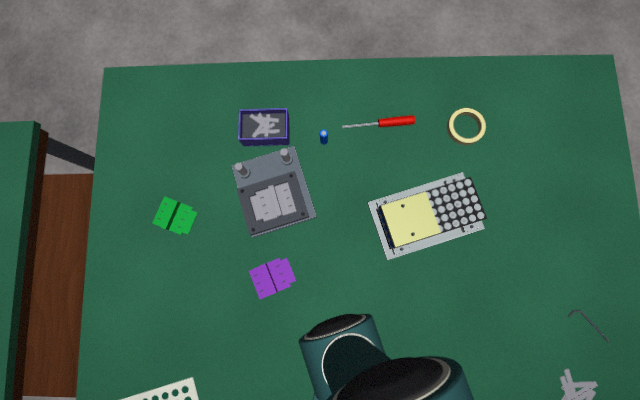

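Candidates for the plate in the top view are the grey one in the die (272,202), a green look-alike (175,215) and a purple one (272,278). The grey one in the die is the target. The pack is at about (427,217), with the board at (412,220) and the bare cells on the right. Next I'll check the die and pack in one enlarged crop.

```bash
python3 - <<'E'
from h import *
p=cv2.imread("pics/top.png")
a=cv2.resize(p[140:250,225:325],None,fx=4,fy=4,interpolation=cv2.INTER_CUBIC)
b=cv2.resize(p[160:270,362:495],None,fx=3,fy=3,interpolation=cv2.INTER_CUBIC)
b=cv2.copyMakeBorder(b,0,a.shape[0]-b.shape[0],0,0,0)
cv2.imwrite("pics/crop1.png",np.hstack([a,b]))
E
```

```text
(no output)
```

View pics/crop1.png

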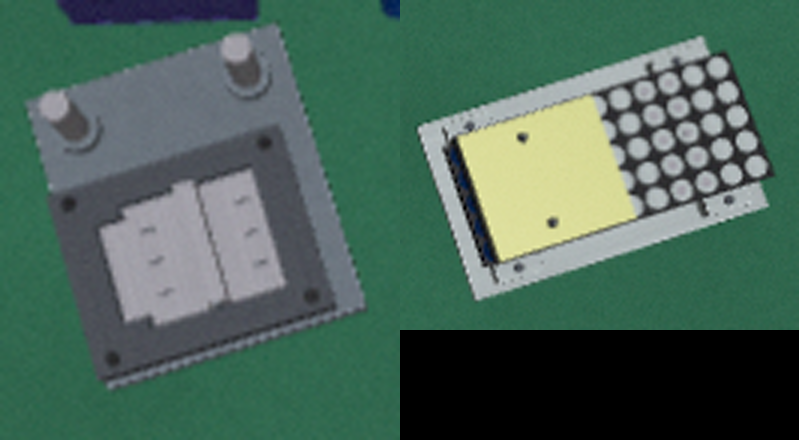

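```bash
python3 - <<'E'
from h import *
from scipy.optimize import least_squares
c=grab("top")
def fit(uv,L,x0):
    uv=np.array(uv,float);L=np.array(L,float)
    def W(v):
        R=np.array([[np.cos(v[2]),-np.sin(v[2])],[np.sin(v[2]),np.cos(v[2])]])
        return np.c_[L[:,:2]@R.T+v[:2],L[:,2]]
    r=least_squares(lambda v:(proj(W(v),c)-uv).ravel(),x0); print(np.round(r.x,4),np.round(r.fun.reshape(-1,2),1).tolist()); return r.x
A=lambda q:[(225+u/4-.4,140+v/4-.4) for u,v in q]
B=lambda q:[(362+(u-400)/3-.3,160+v/3-.3) for u,v in q]
m=1e-3
f=fit(A([(250,168),(286,288),(122,212),(152,325),(100,227),(127,322),(236,40),(56,103)]),[(.04,-.044,.0415),(-.04,-.044,.0415),(.04,.044,.0415),(-.04,.044,.0415),(.032,.062,.0415),(-.032,.062,.0415),(.105,-.06,.095),(.105,.06,.095)],[.5,.2,.3])
g=fit(B([(457,135),(595,95),(638,217),(495,262)]),[(.053,.118,.0905),(.053,.002,.0905),(-.053,.002,.0905),(-.053,.118,.0905)],[.5,-.1,.3])
s=status.observe(); print(s["tcp_pos"],np.degrees(np.arctan2(s["ee_rot"][1][1],s["ee_rot"][0][1])))
E
```

```text
[0.5298 0.2246 0.2877] [[0.1, 0.1], [-0.1, -1.0], [0.1, -1.0], [0.8, -0.1], [-0.2, 0.2], [-0.4, -0.3], [0.2, 1.8], [-0.4, 0.2]]
[ 0.4895 -0.1693  0.2694] [[0.2, -0.2], [-0.6, -0.1], [-0.7, 0.8], [1.1, -0.6]]
[ 0.23444453 -0.63281335  0.21808687] -69.67252917201593
```

The plate lies at about (0.530, 0.225) with yaw 0.288, and the pack at (0.490, -0.169) with yaw 0.269. I'll move above the die.

Emit:
carry_out(
  plan=[
    [[0.639, -0.78, 0], [0, 0, 0], 0.0],
    [[0.639, -0.78, 0], [0, 0, 0], 0.0],
    [[0.639, -0.78, 0], [0, 0, 0], 0.0],
    [[0.639, -0.78, 0], [0, 0, 0], 0.0],
    [[0.639, -0.78, 0], [0, 0, 0], 0.0],
    [[0.639, -0.78, 0], [0, 0, 0], 0.0],
    [[0.639, -0.78, 0], [0, 0, 0], 0.0],
  ],
)

```text
t: 0.85
tcp_pos: [0.3342, -0.3432, 0.2191]
ee_rot: [[0.936, 0.351, 0.001], [0.351, -0.936, -0.0], [0.001, 0.001, -1.0]]
force: [0.0, -0.9, 0.0]
gripper_width: 0.047
finger_force: 0.0
```

Emit:
carry_out(
  plan=[
    [[0.639, -0.78, 0], [0, 0, 0], 0.0],
    [[0.639, -0.78, 0], [0, 0, 0], 0.0],
    [[0.639, -0.78, 0], [0, 0, 0], 0.0],
    [[0.639, -0.78, 0], [0, 0, 0], 0.0],
    [[0.639, -0.78, 0], [0, 0, 0], 0.0],
    [[0.639, -0.78, 0], [0, 0, 0], 0.0],
    [[0.639, -0.78, 0], [0, 0, 0], 0.0],
  ],
)

```text
t: 1.55
tcp_pos: [0.4324, -0.0567, 0.2185]
ee_rot: [[0.936, 0.353, 0.0], [0.353, -0.936, 0.001], [0.0, -0.001, -1.0]]
force: [-0.5, -0.4, 0.4]
gripper_width: 0.0462
finger_force: 0.0
```

Emit:
carry_out(
  plan=[
    [[0.639, -0.78, 0], [0, 0, 0.0106], 0.0],
    [[0.639, -0.78, 0], [0, 0, 0.0106], 0.0],
    [[0.639, -0.78, 0], [0, 0, 0.0106], 0.0],
    [[0.639, -0.78, 0], [0, 0, 0.0106], 0.0],
    [[0.639, -0.78, 0], [0, 0, 0.0106], 0.0],
    [[0.639, -0.78, 0], [0, 0, 0.0106], 0.0],
    [[0.639, -0.78, 0], [0, 0, 0.0106], 0.0],
  ],
)

```text
t: 2.25
tcp_pos: [0.531, 0.2283, 0.2173]
ee_rot: [[0.958, 0.287, -0.002], [0.287, -0.958, -0.0], [-0.002, -0.0, -1.0]]
force: [0.6, 0.1, -0.2]
gripper_width: 0.0467
finger_force: 0.0
```

```bash
python3 - <<'E'
from h import *
s=status.observe();print(s["t"],s["tcp_pos"],np.round(s["ee_rot"],3).tolist(),s["gripper_width"],s["force"])
c=grab("wrist"); save("w1.png",c[0]); np.savez("w1.npz",K=c[1],D=c[2],E=c[3]); print(np.round(c[3],3).tolist(),c[1])
E
```

```text
2.25 [0.53099047 0.22829064 0.21726181] [[0.958, 0.287, -0.002], [0.287, -0.958, -0.0], [-0.002, -0.0, -1.0]] 0.046696698271704536 [ 0.57569963  0.1154305  -0.16753566]
[[0.287, 0.93, 0.23, 0.593], [-0.958, 0.279, 0.068, 0.247], [-0.001, -0.24, 0.971, 0.383], [0.0, 0.0, 0.0, 1.0]] [[298.23956827   0.         321.00734981]
 [  0.         298.23956827 199.66803391]
 [  0.           0.           1.        ]]
```

View pics/w1.png

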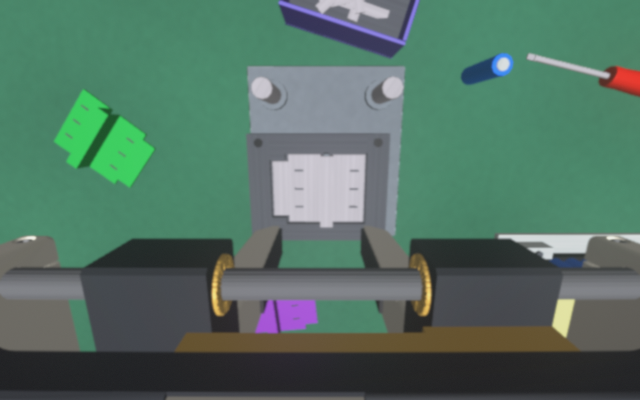

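The wrist view shows the plate in the die, squared with the image. The tongue edge is at col ~273, the right edge at ~365 and the fold at cols ~320-333. I'll enlarge it to read the corners.

```bash
python3 - <<'E'
import cv2
p=cv2.imread("pics/w1.png")
cv2.imwrite("pics/w1c.png",cv2.resize(p[140:240,260:380],None,fx=6,fy=6,interpolation=cv2.INTER_CUBIC))
E
```

```text
(no output)
```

View pics/w1c.png

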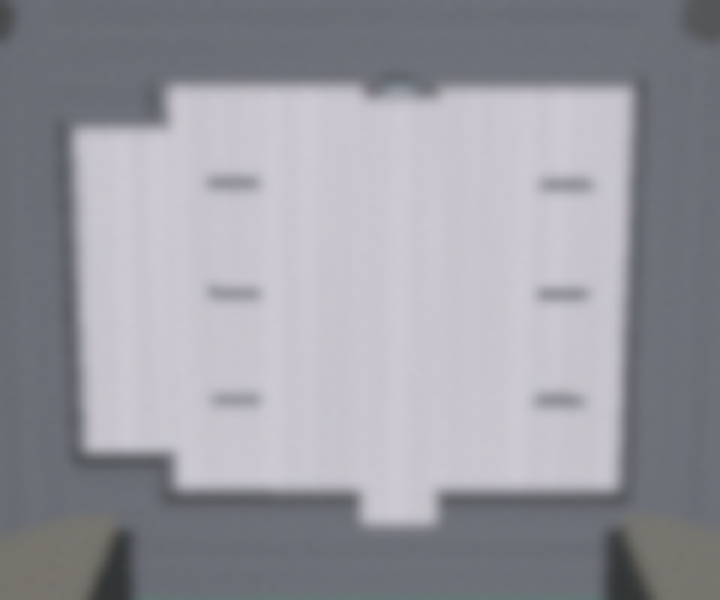

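```bash
cat >> h.py <<'E'
from scipy.optimize import least_squares
def fit(uv,L,x0,c):
    uv=np.array(uv,float);L=np.array(L,float)
    def W(v):
        R=np.array([[np.cos(v[2]),-np.sin(v[2])],[np.sin(v[2]),np.cos(v[2])]])
        return np.c_[L[:,:2]@R.T+v[:2],L[:,2]]
    r=least_squares(lambda v:(proj(W(v),c)-uv).ravel(),x0); print(np.round(r.x,4),np.round(r.fun.reshape(-1,2),1).tolist()); return r.x
def move(goal,yaw):
    "shift/turn numbers to bring tcp to goal with tool x at yaw"
    s=status.observe(); R=np.array(s["ee_rot"]); Rg=np.array([[np.cos(yaw),np.sin(yaw),0],[np.sin(yaw),-np.cos(yaw),0],[0,0,-1]])
    print("shift",np.round(R.T@(np.array(goal)-s["tcp_pos"])/.3,4),"turn",np.round(np.degrees(cv2.Rodrigues(R.T@Rg)[0].ravel())/360,4))
E
python3 - <<'E'
from h import *
z=np.load("w1.npz"); c=(0,z["K"],z["D"],z["E"])
A=[(260+(u+.5)/6-.5,140+(v+.5)/6-.5) for u,v in [(72,126),(82,455),(166,86),(175,492),(634,86),(620,492),(361,525),(440,525)]]
h=.0415
L=[(.032,.062,h),(-.032,.062,h),(.04,.044,h),(-.04,.044,h),(.04,-.044,h),(-.04,-.044,h),(-.04,.007,.063),(-.04,-.007,.063)]
f=fit(A,L,[.53,.225,.288],c)
move([f[0],f[1],.11],f[2]); move([f[0],f[1],.044],f[2])
E
```

```text
[0.5264 0.2217 0.2907] [[0.3, 0.6], [0.7, -0.6], [0.2, 0.3], [0.4, -0.4], [-0.5, 0.3], [-0.5, -0.4], [0.1, 0.0], [-0.7, 0.0]]
shift [-0.0171  0.0114  0.3581] turn [ 0.      0.0003 -0.    ]
shift [-0.0166  0.0113  0.5781] turn [ 0.      0.0003 -0.    ]
```

Emit:
carry_out(
  plan=[
    [[-0.017, 0.012, 0.36], [0, 0, 0], 0],
    [[-0.017, 0.012, 0.36], [0, 0, 0], 0],
    [[-0.017, 0.012, 0.36], [0, 0, 0], 0],
    [[-0.017, 0.012, 0.36], [0, 0, 0], 0],
    [[-0.017, 0.012, 0.36], [0, 0, 0], 0],
  ],
)

```text
t: 2.8
tcp_pos: [0.5272, 0.2199, 0.1135]
ee_rot: [[0.959, 0.283, 0.003], [0.283, -0.959, 0.001], [0.003, -0.0, -1.0]]
force: [-0.4, -0.8, -0.1]
gripper_width: 0.0466
finger_force: 0.0
```

```bash
python3 - <<'E'
from h import *
c=grab("wrist"); save("w2.png",c[0]); np.savez("w2.npz",K=c[1],D=c[2],E=c[3]);s=status.observe();print(s["tcp_pos"],s["t"])
p=cv2.imread("pics/w2.png")
cv2.imwrite("pics/w2c.png",cv2.resize(p[120:300,220:420],None,fx=3.2,fy=3.2,interpolation=cv2.INTER_CUBIC))
E
```

```text
[0.52734201 0.22010019 0.11371036] 2.85
```

View pics/w2c.png

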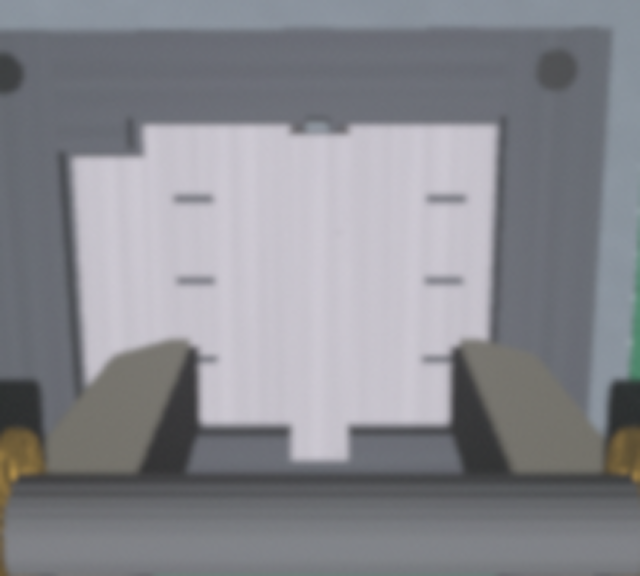

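The view from closer shows the fold's middle at crop col 320, against 325 for the middle of the fingers. That is about 1.1 mm off, so I'll correct it on the way down.

Emit:
carry_out(
  plan=[
    [[-0.001, -0.004, 0.1], [0, 0, 0], 0],
    [[-0.001, -0.004, 0.18], [0, 0, 0], 0],
    [[-0.001, -0.004, 0.215], [0, 0, 0], 0],
    [[-0.001, -0.004, 0.215], [0, 0, 0], 0],
    [[-0.001, -0.004, 0.215], [0, 0, 0], 0],
  ],
)

```text
t: 3.35
tcp_pos: [0.5262, 0.2215, 0.048]
ee_rot: [[0.959, 0.284, 0.002], [0.284, -0.959, 0.001], [0.002, -0.0, -1.0]]
force: [0.2, -0.0, 0.4]
gripper_width: 0.0464
finger_force: 0.0
```

```bash
python3 - <<'E'
from h import *
c=grab("wrist"); save("w3.png",c[0]);s=status.observe();print(s["tcp_pos"],s["t"],s["force"])
p=cv2.imread("pics/w3.png")
cv2.imwrite("pics/w3c.png",cv2.resize(p[120:300,220:420],None,fx=3.2,fy=3.2,interpolation=cv2.INTER_CUBIC))
E
```

```text
[0.52632122 0.22157848 0.04810928] 3.4 [ 0.01599411  0.53917445 -0.52634205]
```

View pics/w3c.png

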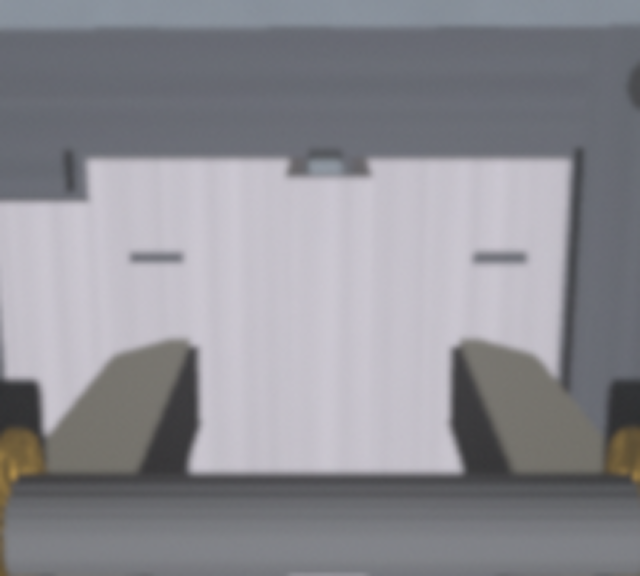

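Emit:
carry_out(
  plan=[
    [[0, 0.0025, 0.014], [0, 0, 0], 0],
    [[0, 0.0025, 0.014], [0, 0, 0], 0],
    [[0, 0.0025, 0.014], [0, 0, 0], -1],
    [[0, 0.0025, 0.014], [0, 0, 0], -1],
    [[0, 0.0025, 0.014], [0, 0, 0], -1],
    [[0, 0.0025, 0.014], [0, 0, 0], -1],
    [[0, 0.0025, 0.014], [0, 0, 0], -1],
    [[0, 0.0025, 0.014], [0, 0, 0], -1],
  ],
  squeeze=45,
)

```text
t: 4.2
tcp_pos: [0.5256, 0.2206, 0.042]
ee_rot: [[0.959, 0.284, 0.0], [0.284, -0.959, 0.0], [0.0, -0.0, -1.0]]
force: [-0.3, -0.3, 0.8]
gripper_width: 0.0134
finger_force: 45.0
```

Emit:
carry_out(
  plan=[
    [[0, 0, -0.03], [0, 0, 0], -1],
    [[0, 0, -0.06], [0, 0, 0], -1],
    [[0, 0, -0.09], [0, 0, 0], -1],
    [[0, 0, -0.12], [0, 0, 0], -1],
    [[0, 0, -0.2], [0, 0, 0], -1],
    [[0, 0, -0.3], [0, 0, 0], -1],
    [[0, 0, -0.4], [0, 0, 0], -1],
    [[0, 0, -0.4], [0, 0, 0], -1],
  ],
)

```text
t: 5.0
tcp_pos: [0.527, 0.2211, 0.1672]
ee_rot: [[0.959, 0.284, 0.006], [0.284, -0.959, 0.002], [0.007, -0.0, -1.0]]
force: [0.5, 0.6, -1.5]
gripper_width: 0.0137
finger_force: 45.0
```

```bash
python3 - <<'E'
from h import *
s=status.observe();print(s["t"],s["tcp_pos"],s["force"],s["wrist_torque"],s["finger_force"],s["gripper_width"])
# plate origin offset below tcp ~ +3mm; goal: plate at pack y=-100, 40mm above deck
g=np.array([.4895,-.1693]);y=.2694; u=np.array([-np.sin(y),np.cos(y)])
p=g-.095*u; print(p); move([*p,.16],y)
E
```

```text
5.0 [0.52704417 0.22108626 0.16716687] [ 0.46070939  0.58810797 -1.52505092] [ 0.01015494 -0.00601183  0.02422769] 44.99910235404968 0.013709869901655885
[ 0.51478455 -0.26087342]
shift [-0.496   1.5287  0.02  ] turn [-0.0001 -0.001   0.003 ]
```

Emit:
carry_out(
  plan=[
    [[-0.248, 0.764, 0], [0, 0, 0.0015], -1],
    [[-0.248, 0.764, 0], [0, 0, 0.0015], -1],
    [[-0.248, 0.764, 0], [0, 0, 0.0015], -1],
    [[-0.248, 0.764, 0], [0, 0, 0.0015], -1],
    [[-0.248, 0.764, 0], [0, 0, 0.0015], -1],
    [[-0.248, 0.764, 0], [0, 0, 0.0015], -1],
    [[-0.248, 0.764, 0], [0, 0, 0.0015], -1],
  ],
)

```text
t: 5.7
tcp_pos: [0.5192, -0.021, 0.1616]
ee_rot: [[0.962, 0.273, -0.0], [0.273, -0.962, 0.0], [-0.0, -0.0, -1.0]]
force: [0.7, 0.2, -2.1]
gripper_width: 0.0136
finger_force: 45.0
```

Emit:
carry_out(
  plan=[
    [[-0.248, 0.764, 0.02], [0, 0, 0.0015], -1],
    [[-0.248, 0.764, 0.02], [0, 0, 0.0015], -1],
    [[-0.248, 0.764, 0.02], [0, 0, 0.0015], -1],
    [[-0.248, 0.764, 0.02], [0, 0, 0.0015], -1],
    [[-0.248, 0.764, 0.02], [0, 0, 0.0015], -1],
    [[-0.248, 0.764, 0.02], [0, 0, 0.0015], -1],
    [[-0.248, 0.764, 0.02], [0, 0, 0.0015], -1],
    [[-0.248, 0.764, 0.02], [0, 0, 0.0015], -1],
  ],
)

```text
t: 6.5
tcp_pos: [0.5114, -0.2597, 0.1558]
ee_rot: [[0.964, 0.268, -0.0], [0.268, -0.964, 0.0], [-0.0, -0.0, -1.0]]
force: [-0.2, 0.1, -2.2]
gripper_width: 0.0137
finger_force: 45.0
```

```bash
python3 - <<'E'
from h import *
s=status.observe();print(s["t"],s["tcp_pos"],np.round(s["ee_rot"],3).tolist(),s["force"])
c=grab("wrist"); save("w4.png",c[0]); np.savez("w4.npz",K=c[1],D=c[2],E=c[3])
d=grab("top"); save("t2.png",d[0])
p=cv2.imread("pics/w4.png"); q=cv2.imread("pics/t2.png")
a=cv2.resize(p[60:300,100:420],None,fx=2.4,fy=2.4,interpolation=cv2.INTER_CUBIC)
cv2.imwrite("pics/w4c.png",a)
E
```

```text
6.5 [ 0.51139748 -0.25967443  0.15578755] [[0.964, 0.268, -0.0], [0.268, -0.964, 0.0], [-0.0, -0.0, -1.0]] [-0.19707402  0.07220821 -2.17816125]
```

View pics/w4c.png

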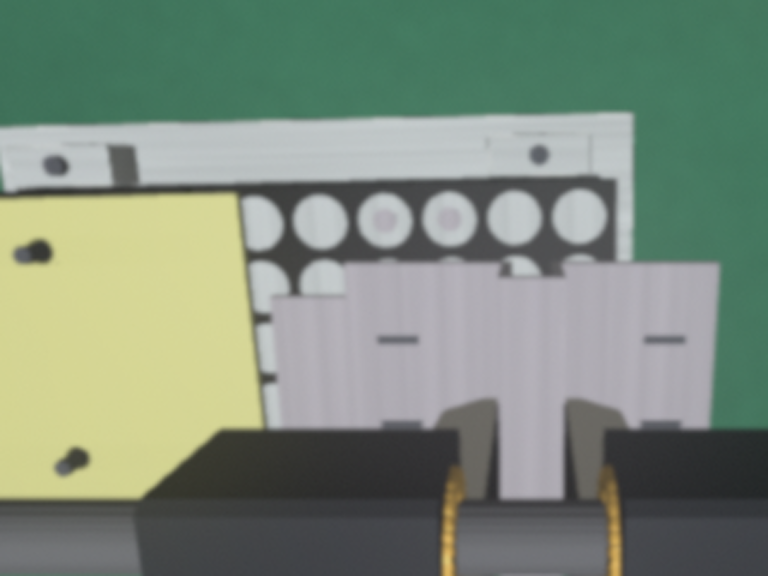

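The plate is held square in the hand, with its edge horizontal at crop row 262. The pack is slightly turned relative to it: the board edge runs from (0,198) to (238,193) and the holder corner is at (615,180). I'll compute the offsets.

```bash
python3 - <<'E'
from h import *
z=np.load("w4.npz"); c=(0,z["K"],z["D"],z["E"])
A=lambda q:[(100+(u+.5)/2.4-.5,60+(v+.5)/2.4-.5) for u,v in q]
b=atz(A([(2,198),(238,193),(265,428)]),.0905,c); h=atz(A([(615,180),(250,190)]),.082,c)
print(np.round(b,4).tolist(),np.round(h,4).tolist())
v=b[0]-b[1]; print("yaw edge",np.arctan2(-v[0],v[1])); v=b[2]-b[1]; print("yaw lap",np.arctan2(-v[1],-v[0])); v=h[1]-h[0]; print("holder",np.arctan2(-v[0],v[1]))
for yaw in(.25,.26,.2694):
    R=np.array([[np.cos(yaw),-np.sin(yaw)],[np.sin(yaw),np.cos(yaw)]])
    print(yaw,b[1][:2]-R@[.053,.002],h[0][:2]-R@[.055,-.12])
s=status.observe(); zt=s["tcp_pos"][2]-.0005
f=fit(A([(273,296),(346,263),(720,262)]),[(.032,.062,zt),(.04,.044,zt),(.04,-.044,zt)],[.511,-.26,.27],c)
print(s["tcp_pos"],np.arctan2(s["ee_rot"][1][0],s["ee_rot"][0][0]))
E
```

```text
[[0.5172, -0.0817, 0.0905], [0.5389, -0.1546, 0.0905], [0.4627, -0.1774, 0.0905]] [[0.5748, -0.27, 0.082], [0.5396, -0.1551, 0.082]]
yaw edge 0.2894556199542327
yaw lap 0.29078345420934404
holder 0.2972088811648536
0.25 [ 0.4880385  -0.16969103] [ 0.4918601  -0.16734751]
0.26 [ 0.48819155 -0.17019885] [ 0.49083764 -0.16818241]
0.2694 [ 0.48834003 -0.17067477] [ 0.48988419 -0.16897651]
[ 0.5129 -0.2595  0.2728] [[-0.6, 0.2], [-0.2, -0.1], [0.8, 0.0]]
[ 0.51140642 -0.25969071  0.15604907] 0.2712547026854638
```

Emit:
carry_out(
  plan=[
    [[0.0053, -0.0054, 0.08], [0, 0, -0.0031], -1],
    [[0.0053, -0.0054, 0.15], [0, 0, -0.0031], -1],
    [[0.0053, -0.0054, 0.2], [0, 0, -0.0031], -1],
    [[0.0053, -0.0054, 0.2], [0, 0, -0.0031], -1],
    [[0.0053, -0.0054, 0.2], [0, 0, -0.0031], -1],
  ],
)

```text
t: 7.1
tcp_pos: [0.5123, -0.2589, 0.0966]
ee_rot: [[0.958, 0.285, 0.0], [0.285, -0.958, -0.0], [0.0, 0.0, -1.0]]
force: [-0.8, 0.2, -2.0]
gripper_width: 0.0134
finger_force: 45.0
```

```bash
python3 - <<'E'
from h import *
s=status.observe();print(s["t"],s["tcp_pos"],np.arctan2(s["ee_rot"][1][0],s["ee_rot"][0][0]),s["force"],s["wrist_torque"])
c=grab("wrist"); save("w5.png",c[0]); np.savez("w5.npz",K=c[1],D=c[2],E=c[3])
p=cv2.imread("pics/w5.png")
cv2.imwrite("pics/w5c.png",cv2.resize(p[60:300,60:420],None,fx=2.2,fy=2.2,interpolation=cv2.INTER_CUBIC))
E
```

```text
7.1 [ 0.51234585 -0.25890001  0.09657319] 0.28932669505354947 [-0.78752614  0.19131631 -1.96678387] [-0.09982058 -0.00226541  0.01821332]
```

View pics/w5c.png

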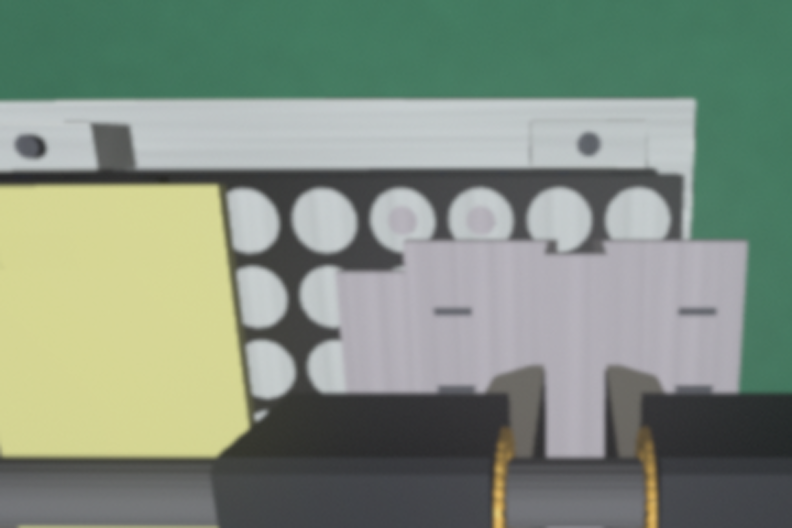

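The plate and pack edges are now parallel. The board corner is at crop (221,183) and the plate corners are at (339,271), (404,241) and (747,241).

```bash
python3 - <<'E'
from h import *
z=np.load("w5.npz"); c=(0,z["K"],z["D"],z["E"])
A=lambda q:[(60+(u+.5)/2.2-.5,60+(v+.5)/2.2-.5) for u,v in q]
b=atz(A([(0,185),(221,183),(252,428)]),.0905,c); h=atz(A([(683,176)]),.082,c)
v=b[0]-b[1]; print("yaw edge",np.arctan2(-v[0],v[1])); v=b[2]-b[1]; print("yaw lap",np.arctan2(-v[1],-v[0]))
yaw=.291;R=np.array([[np.cos(yaw),-np.sin(yaw)],[np.sin(yaw),np.cos(yaw)]])
P=[b[1][:2]-R@[.053,.002],h[0][:2]-R@[.055,-.12]]; print(P)
zt=.0966-.0005
f=fit(A([(339,271),(404,241),(747,241)]),[(.032,.062,zt),(.04,.044,zt),(.04,-.044,zt)],[.511,-.26,.29],c)
print("plate in pack",[R.T@(f[:2]-p) for p in P], f[2]-yaw)
E
```

```text
yaw edge 0.2956791308618462
yaw lap 0.28993696926969803
[array([ 0.48918072, -0.17177181]), array([ 0.48807303, -0.17103979])]
[ 0.5136 -0.2585  0.2888] [[-1.0, 0.3], [0.2, -0.1], [0.9, -0.0]]
plate in pack [array([-0.00146804, -0.09006641]), array([-0.00061694, -0.09108547])] -0.0021724881864291223
```

Emit:
carry_out(
  plan=[
    [[0.0033, 0, 0.015], [0, 0, -0.0004], -1],
    [[0.0033, 0, 0.03], [0, 0, -0.0004], -1],
    [[0.0033, 0, 0.03], [0, 0, -0.0004], -1],
    [[0.0033, 0, 0.03], [0, 0, -0.0004], -1],
  ],
)

```text
t: 7.55
tcp_pos: [0.513, -0.2589, 0.0869]
ee_rot: [[0.958, 0.287, -0.0], [0.287, -0.958, 0.0], [-0.0, -0.0, -1.0]]
force: [-0.4, -0.2, -1.7]
gripper_width: 0.0136
finger_force: 45.0
```

Emit:
carry_out(
  plan=[
    [[0, 0, 0.0033], [0, 0, 0], -1],
    [[0, 0, 0.0033], [0, 0, 0], -1],
  ],
)

```text
t: 7.75
tcp_pos: [0.513, -0.2589, 0.086]
ee_rot: [[0.958, 0.287, 0.0], [0.287, -0.958, 0.0], [0.0, -0.0, -1.0]]
force: [-0.9, 0.1, -2.8]
gripper_width: 0.0135
finger_force: 45.0
```

Emit:
carry_out(
  plan=[
    [[0, 0, 0.0033], [0, 0, 0], -1],
    [[0, 0, 0.0033], [0, 0, 0], -1],
  ],
)

```text
t: 7.95
tcp_pos: [0.513, -0.2589, 0.085]
ee_rot: [[0.958, 0.287, 0.0], [0.287, -0.958, -0.0], [0.0, 0.0, -1.0]]
force: [-0.5, -0.7, -1.6]
gripper_width: 0.0139
finger_force: 45.0
```

Emit:
carry_out(
  plan=[
    [[0, 0, 0.002], [0, 0, 0], -1],
    [[0, 0, 0.002], [0, 0, 0], -1],
  ],
)

```text
t: 8.15
tcp_pos: [0.5131, -0.2589, 0.085]
ee_rot: [[0.958, 0.287, 0.0], [0.287, -0.958, -0.0], [0.0, 0.0, -1.0]]
force: [-3.8, 1.5, 4.8]
gripper_width: 0.0139
finger_force: 45.0
```

Emit:
carry_out(
  plan=[
    [[0, 0, 0.002], [0, 0, 0], -1],
    [[0, 0, 0.002], [0, 0, 0], -1],
  ],
)

```text
t: 8.35
tcp_pos: [0.5131, -0.259, 0.085]
ee_rot: [[0.958, 0.287, 0.0], [0.287, -0.958, -0.0], [0.0, 0.0, -1.0]]
force: [-5.7, 3.3, 11.4]
gripper_width: 0.0135
finger_force: 45.0
```

Contact is made at TCP z = 0.085. I'll ease off slightly and slide forward in stages.

Emit:
carry_out(
  plan=[
    [[0, -0.01, -0.0018], [0, 0, 0], -1],
    [[0, -0.03, -0.0018], [0, 0, 0], -1],
    [[0, -0.05, -0.0018], [0, 0, 0], -1],
    [[0, -0.07, -0.0018], [0, 0, 0], -1],
    [[0, -0.08, -0.0018], [0, 0, 0], -1],
    [[0, -0.08, -0.0018], [0, 0, 0], -1],
  ],
)

```text
t: 8.95
tcp_pos: [0.5063, -0.2354, 0.085]
ee_rot: [[0.958, 0.288, 0.001], [0.288, -0.958, -0.0], [0.001, 0.001, -1.0]]
force: [-1.0, 1.2, 8.5]
gripper_width: 0.0134
finger_force: 45.0
```

Emit:
carry_out(
  plan=[
    [[0, -0.01, 0], [0, 0, 0], -1],
    [[0, -0.02, 0], [0, 0, 0], -1],
    [[0, -0.03, 0], [0, 0, 0], -1],
    [[0, -0.04, 0], [0, 0, 0], -1],
    [[0, -0.04, 0], [0, 0, 0], -1],
  ],
)

```text
t: 9.45
tcp_pos: [0.5029, -0.2241, 0.085]
ee_rot: [[0.958, 0.287, 0.001], [0.287, -0.958, -0.001], [0.001, 0.001, -1.0]]
force: [-0.3, -0.6, 6.7]
gripper_width: 0.0137
finger_force: 45.0
```

```bash
python3 - <<'E'
from h import *
s=status.observe();print(s["t"],s["tcp_pos"],np.arctan2(s["ee_rot"][1][0],s["ee_rot"][0][0]),s["force"],s["wrist_torque"])
c=grab("wrist"); save("w6.png",c[0]); np.savez("w6.npz",K=c[1],D=c[2],E=c[3])
p=cv2.imread("pics/w6.png")
cv2.imwrite("pics/w6c.png",cv2.resize(p[60:300,60:420],None,fx=2.2,fy=2.2,interpolation=cv2.INTER_CUBIC))
E
```

```text
9.45 [ 0.50292472 -0.22413277  0.08499589] 0.29155961658375135 [-0.2886526  -0.59135085  6.68019158] [-0.09201644  0.12373975  0.0114779 ]
```

View pics/w6c.png

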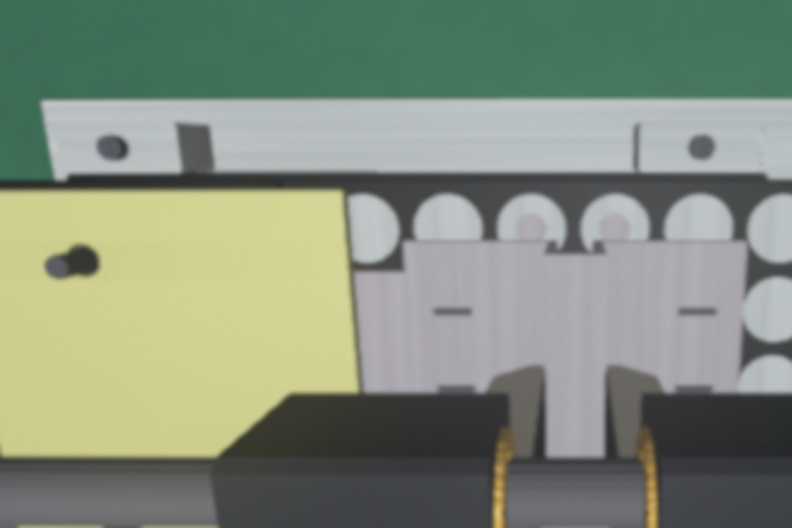

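The tongue has gone under the lap: the board edge is at col ~350 and the flats' shoulder at ~404. I'll work out the remaining distance.

```bash
python3 - <<'E'
from h import *
z=np.load("w6.npz"); c=(0,z["K"],z["D"],z["E"])
A=lambda q:[(60+(u+.5)/2.2-.5,60+(v+.5)/2.2-.5) for u,v in q]
b=atz(A([(0,190),(344,189),(361,392)]),.0905,c)
v=b[0]-b[1]; print("yaw edge",np.arctan2(-v[0],v[1])); v=b[2]-b[1]; print("yaw lap",np.arctan2(-v[1],-v[0]))
yaw=.2915;R=np.array([[np.cos(yaw),-np.sin(yaw)],[np.sin(yaw),np.cos(yaw)]])
P=b[1][:2]-R@[.053,.002]; print(P)
f=fit(A([(404,241),(747,241)]),[(.04,.044,.0845),(.04,-.044,.0845)],[.503,-.224,.29],c)
print("plate in pack",R.T@(f[:2]-P),f[2]-yaw)
E
```

```text
yaw edge 0.2923431023129416
yaw lap 0.29331077727345944
[ 0.48901068 -0.17158976]
[ 0.5041 -0.2235  0.2916] [[-0.3, 0.0], [0.3, 0.0]]
plate in pack [-0.0004845  -0.05401824] 0.00012154349529791553
```

Emit:
carry_out(
  plan=[
    [[0.001, -0.01, 0], [0, 0, 0], -1],
    [[0.001, -0.02, 0], [0, 0, 0], -1],
    [[0.001, -0.03, 0], [0, 0, 0], -1],
    [[0.001, -0.034, 0], [0, 0, 0], -1],
    [[0.001, -0.034, 0], [0, 0, 0], -1],
  ],
)

```text
t: 10.0
tcp_pos: [0.5003, -0.2144, 0.085]
ee_rot: [[0.958, 0.287, 0.001], [0.287, -0.958, -0.001], [0.001, 0.001, -1.0]]
force: [0.9, -1.0, 6.2]
gripper_width: 0.0134
finger_force: 45.0
```

Emit:
carry_out(
  plan=[
    [[0, -0.003, 0], [0, 0, 0], -1],
    [[0, -0.003, 0], [0, 0, 0], -1],
  ],
)

```text
t: 10.2
tcp_pos: [0.5001, -0.2137, 0.085]
ee_rot: [[0.958, 0.287, 0.001], [0.287, -0.958, -0.001], [0.001, 0.001, -1.0]]
force: [1.2, -2.8, 6.6]
gripper_width: 0.0138
finger_force: 45.0
```

Emit:
carry_out(
  plan=[
    [[0, -0.003, 0], [0, 0, 0], -1],
    [[0, -0.003, 0], [0, 0, 0], -1],
  ],
)

```text
t: 10.4
tcp_pos: [0.4999, -0.2129, 0.085]
ee_rot: [[0.958, 0.287, 0.001], [0.287, -0.958, -0.001], [0.001, 0.001, -1.0]]
force: [0.5, -3.5, 5.5]
gripper_width: 0.0134
finger_force: 45.0
```

Emit:
carry_out(
  plan=[
    [[0, -0.003, 0], [0, 0, 0], -1],
    [[0, -0.003, 0], [0, 0, 0], -1],
  ],
)

```text
t: 10.6
tcp_pos: [0.4997, -0.2123, 0.085]
ee_rot: [[0.958, 0.287, 0.002], [0.287, -0.958, -0.002], [0.001, 0.002, -1.0]]
force: [1.8, -4.4, 4.4]
gripper_width: 0.0135
finger_force: 45.0
```

Emit:
carry_out(
  plan=[
    [[0, -0.003, 0], [0, 0, 0], -1],
    [[0, -0.003, 0], [0, 0, 0], -1],
  ],
)

```text
t: 10.8
tcp_pos: [0.4996, -0.2122, 0.0851]
ee_rot: [[0.958, 0.287, 0.002], [0.287, -0.958, -0.003], [0.001, 0.004, -1.0]]
force: [4.6, -12.9, 3.8]
gripper_width: 0.0136
finger_force: 45.0
```

The tongue is home: force along the slide jumped to about 14 N. I'll ease the push and press down.

Emit:
carry_out(
  plan=[
    [[0, 0.0025, 0.001], [0, 0, 0], -1],
    [[0, 0.0025, 0.002], [0, 0, 0], -1],
    [[0, 0.0025, 0.003], [0, 0, 0], -1],
    [[0, 0.0025, 0.003], [0, 0, 0], -1],
    [[0, 0.0025, 0.003], [0, 0, 0], -1],
  ],
)

```text
t: 11.3
tcp_pos: [0.4997, -0.2123, 0.0849]
ee_rot: [[0.958, 0.287, 0.002], [0.287, -0.958, -0.002], [0.001, 0.002, -1.0]]
force: [-2.7, -5.5, 13.7]
gripper_width: 0.0138
finger_force: 45.0
```

```bash
python3 - <<'E'
from h import *
for i in range(2):
    c=grab("wrist"); s=status.observe();print(s["t"],s["tcp_pos"],np.round(s["ee_rot"],4).tolist(),s["force"],s["wrist_torque"])
E
```

```text
11.35 [ 0.49968477 -0.21229936  0.08494646] [[0.9579, 0.2872, 0.0018], [0.2872, -0.9579, -0.0018], [0.0012, 0.0023, -1.0]] [-2.29027311 -4.63433233 13.09756758] [-0.66819656  0.55779232 -0.00286256]
11.4 [ 0.49968098 -0.21227836  0.08493744] [[0.9579, 0.2872, 0.0019], [0.2872, -0.9579, -0.0018], [0.0013, 0.0023, -1.0]] [-2.70016523 -4.88306239 14.34833224] [-0.67735636  0.53980263 -0.03365988]
```

```bash
python3 -c "
from plant import hand_in
print(hand_in())"
```

```text
the job is handed in; nothing more can be done
None
```

I handed the job in with the plate gripped at 45 N, pressed on the cells with an estimated 16 N, and its tongue home against the rib; the hand-in returned no verdict. I took no picture of the board after the final slide and press.

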